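Hold a wet sag-test panel up to the inspection camera

TASK

Take the tall test panel out of the drying rack and hold it up in the air to the inspection camera on the stand: wet striped face squarely towards the lens, right way up, its middle on the lens axis and 150 mm from the lens. Finish while still holding it there, steady and clear of everything else. Its stripes are still wet, so let nothing touch them; do not bump the camera or its stand, and leave the two short panels, the white pot and the amber jar where they are.

Things in the scene. Friction and masses are not known exactly. Their poses are not given: they have to be found in the camera images.
- panel: Tall test panel: grey fibre-cement board 150 tall, 60 wide, 10 thick, about 130 g, upright in a rack slot (the other panels are only 100 tall). Origin: centre of its bottom edge, at first 12 mm above the bench; lowest 28 mm in the slot. z up its length, y across its width, x through its thickness; +x is the wet striped face.
- film: Wet paint on the tall panel: seven horizontal red-oxide stripes, in all 48 wide, 74 tall, 1.5 thick, on its +x face. Origin: middle of the striped field on the board's face (x = 5, z = 75 mm in the panel's frame); same axes. The rest is bare and may be touched: 6 mm beside the stripes, 38 mm at top and bottom, back, side edges.
- rack: Drying rack, fixed: beech block 168 (x) by 90 (y) by 40 high, four slots right across it along y, 12 wide, 28 deep, floor 12 mm above the bench, at x = -54, -18, 18, 54 mm. Origin: centre of its underside. All striped faces look to its +x.
- camera: Inspection camera, fixed on the stand: grey ring light 72 in diameter, black lens barrel, silver body, 110 long. Origin: centre of the flat front of lens and ring light. +x: viewing direction, 30 degrees below level, roughly towards the robot; z: up in its picture; y level. The panel's stripes belong at x = 150, y = z = 0 mm here, 200 mm above the bench.
- stand: Camera stand, fixed: steel base plate 360 (x) by 160 (y) by 10, from x = -80 to 280 mm; post 16 in diameter, 450 high, at x = 255, carrying the camera. Origin: on the bench straight below the point 150 mm ahead of the lens; z up. The lens is at x = 130 mm, 275 mm above the bench, looking back to -x.
- short_a: A short test panel in the rack, 100 tall, 60 wide, 10 thick, also with wet stripes. Origin: centre of its bottom edge. To be left alone.
- short_b: The other short test panel in the rack, 100 tall, 60 wide, 10 thick. Origin: centre of its bottom edge. To be left alone.
- pot: White plastic paint pot with lid and green rim, 85 in diameter, 88 high, standing loose on the bench. Origin: centre of its underside. To be left alone.
- bottle: Amber glass jar with black cap, 64 in diameter, 125 high, loose on the bench beyond the rack. Origin: centre of its underside. To be left alone.
Mind the look-alikes: they are no part of the job. What is shaped like the panel but pink is not meant. There is more than one size of the rack; the one meant has the size given above.

How it is judged:
By the outcome, as a careful person would: the job done as asked, in the order asked, and still so for the second after the job is handed in, while the arm keeps its last pose, push and grip.
It also fails if it takes over 43 s, if anything falls off the work surface, if the arm or the gripper's body presses on something with over 40 N, if the wrist force passes 120 N, or if a joint passes its speed limit or range.

ROBOT

A 6-joint arm with a two-finger parallel gripper is mounted at the origin on the work surface. World frame = base frame: x ahead of the robot, y to its left, z up, the work surface at z = 0. Lengths are in m, angles in rad, forces in N, time in s.
With the tool pointing down it reaches from about 0.3 to 0.875 m from the base axis. Payload 6.4 kg.
Tool frame: the origin (TCP) lies midway between the tips of the shut fingers; the grasp point (between the pads) lies 19 mm behind it; z points along the fingers, y is the line along which they close (so a half turn about z gives the same grasp; the last joint's range is limited). The gripper opens to 85 mm and grips with 20 to 120 N. Pads are 22 mm wide; open, the fingers measure 114 mm over their backs; the gripper's body (76 mm by 85 mm) begins 54 mm behind the grasp point. The pads swing forward as they close: fully open they stand 13 mm farther back than shut.
Start: joints at [-1.49, 0.181, 1.607, -0, 1.354, -0.206], TCP at [0.163, -0.552, 0.231] pointing down, gripper open.
Joint ranges: [-2.99, 2.99], [-0.89, 2.07], [0.3, 2.58], [-1.14, 4.28], [0, 2.63], [-3.12, 3.12]. Speed limits (rad/s): [2.57, 2.57, 3.01, 3.14, 3.14, 3.14].

INTERFACE

Orientations are given as a unit quaternion [w, x, y, z].
In Python, from bench import * gives the robot as it stands.
- The arm moves only by the tool play_rows, never from a script. Its argument "plan" is a list of rows, each a list of 3 entries, a list of its own where there are three numbers: the finger opening in mm, from 0 to 85.4, then the shift along the tool's x, y, z normalised to -1 to 1, where 1 is 40 cm, then the turn about the tool's z normalised to -1 to 1, where 1 is pi rad. A call has 1 to 10 rows; each row is the pose to reach, as a shift and turn from the pose commanded when the call began, along the tool's axes at that moment, turning the shorter way round; what a row does not reach only later rows make up. A row lasts 1/10 s, in which the tool goes at most 50 mm and 8.59 degrees, less where a joint would pass 70% of its speed; a pose out of reach is approached as far as the arm can. A call with a number of a shift or a turn outside -1 to 1 is refused whole. A call with a gripper value outside its range is refused whole. The fingers move at their own pace and stop on an object; the grip force is fixed at half the most. Time passes only in rows, so rows that repeat a pose let the fingers close. It gives the time, the measured TCP pose, the force, the opening and the grip force at its end, in the units of the state.
- get_obs(): the state, without advancing time (a new reading comes with each control period).
- camera(name): name is "scene" or "top"; returns a dict with "image" (480x640x3 uint8, red, green, blue), "range_z" (480x640 float32, m along the optical axis (not along the pixel's ray), 0 where there is no reading), "intrinsics" (3x3 intrinsics, pixels), "rvec" (rotation vector, rad) and "tvec" (3), from world to camera coordinates, as OpenCV has them. Camera axes: x right, y down, z forward; pixel columns grow to the right and rows downward; lengths in m; the calibration is good to about 2 mm. A picture is of the moment at which its call begins.
- hand_in(): hands the job in; it is judged then, once.
Trained networks look in a picture, given as the dict that the camera call returned (one of the last four; its "shot" number tells which), for a name from the list of things; names that differ only in an ending like _2 or _b are one class to them, and where a whole thing is asked for, a point or a joint stands for the part that bears it (a point fixed in the world has none). Each returns a list of dicts, best first, with "conf" (0 to 1); they miss things now and then, are a little off and sometimes report something else, mostly with a low value. They report only what shows in the picture. A call takes as long as a camera call. They do not tell look-alikes from the thing itself.
- search_frame(picture, label): "rect" ([centre column, centre row, width, height] in pixels, round what is visible of it).
- masks_of(picture, label): "mask" (480x640 bool, what is visible of it) and "rect" ([centre column, centre row, width, height] in pixels, round what is visible of it).
The state is a dict: "time_s": time; "q": joint angles; "dq": joint speeds; "joint_efforts": joint torques, N m; "eef_pos": TCP position; "eef_rot": TCP orientation; "wrist_force": force on the tool from outside, world axes, zero at the start; "torque": the same for the moment, N m; "opening": opening from 0.0 (shut) to 1.0 (fully open); "grasp_force": force on a finger pad.
Only numpy, scipy, OpenCV 4.12 (cv2) and the standard library are available. Lean on these libraries where they do the work, as an engineer would, in place of code of your own. Each camera call takes 0.05 s, during which the arm holds its last target. There are 200 camera calls.

## Working session

There is one attempt and no reset: what is moved stays moved. The work goes in short steps, Python scripts to look and compute and a tool call to move; the robot and the scene stay as the last step left them, time stands still between calls to the robot, and variables do not carry over. Pictures are saved under pics/ and viewed, at most 10 in all, crops included, and the job is handed in when it is done.

Besides the shell and the picture viewer there is one more tool, called in YAML: its name, and indented under it one key for each argument. play_rows: Moves the arm, as the interface text tells. Its arguments: {"type":"object","properties":{"plan":{"type":"array","items":{"type":"array"}}},"required":["plan"]}

```bash
ls; mkdir -p pics; python3 - <<'E'
from bench import *
import cv2,numpy as np,pickle
o=get_obs();print({k:np.round(v,3).tolist() for k,v in o.items()})
for n in("scene","top"):
    c=camera(n);cv2.imwrite(f"pics/{n}0.png",c["image"][...,::-1]);pickle.dump(c,open(f"{n}0.pkl","wb"))
    print(n,c["intrinsics"].tolist(),c["rvec"],c["tvec"])
    for l in("panel","film","rack","camera","stand","short_a","pot","bottle"):
        print(l,[(np.round(d["rect"]).tolist(),round(d["conf"],2)) for d in search_frame(c,l)])
E
```

```text
pics
{'time_s': 0.0, 'q': [-1.49, 0.182, 1.608, 0.0, 1.354, -0.206], 'dq': [-0.002, 0.0, -0.0, -0.0, 0.0, 0.001], 'joint_efforts': [-0.001, -44.487, -35.134, -0.0, 0.009, 0.0], 'eef_pos': [0.163, -0.551, 0.23], 'eef_rot': [-0.001, 0.99, 0.143, 0.0], 'wrist_force': [-0.746, 0.779, -0.554], 'torque': [0.047, 0.008, 0.003], 'grasp_force': 0.0, 'opening': 0.995}
scene [[493.3395534280903, 0.0, 319.0469030366029], [0.0, 493.3395534280903, 238.9670494169316], [0.0, 0.0, 1.0]] [ 0.92968337  2.28821213 -1.26134964] [ 0.37452699 -0.08688995  1.50599307]
panel [([445.0, 358.0, 34.0, 81.0], 0.92), ([386.0, 322.0, 39.0, 54.0], 0.77)]
film [([385.0, 328.0, 33.0, 19.0], 0.84), ([442.0, 359.0, 22.0, 42.0], 0.6), ([232.0, 213.0, 151.0, 210.0], 0.28)]
rack [([386.0, 342.0, 63.0, 73.0], 0.79), ([294.0, 380.0, 50.0, 60.0], 0.67)]
camera [([206.0, 173.0, 45.0, 37.0], 0.62)]
stand [([387.0, 341.0, 61.0, 68.0], 0.73), ([232.0, 214.0, 156.0, 210.0], 0.56)]
short_a [([394.0, 298.0, 29.0, 32.0], 0.65)]
pot [([344.0, 258.0, 37.0, 46.0], 0.67)]
bottle [([382.0, 373.0, 36.0, 70.0], 0.77)]
top [[622.8843144553699, 0.0, 329.55376677595405], [0.0, 622.8843144553699, 248.96047292077688], [0.0, 0.0, 1.0]] [ 2.09148499 -2.12028449  0.17966837] [0.0655759  0.60203196 1.22424903]
panel [([224.0, 244.0, 38.0, 25.0], 0.97), ([169.0, 258.0, 47.0, 16.0], 0.91)]
film []
rack [([264.0, 176.0, 53.0, 56.0], 0.77), ([239.0, 271.0, 77.0, 93.0], 0.56)]
camera [([462.0, 166.0, 41.0, 66.0], 0.83)]
stand [([445.0, 203.0, 112.0, 259.0], 0.79)]
short_a [([231.0, 258.0, 37.0, 25.0], 0.67), ([250.0, 291.0, 29.0, 21.0], 0.55)]
pot [([359.0, 328.0, 44.0, 44.0], 0.91)]
bottle [([203.0, 213.0, 36.0, 40.0], 0.68)]
```

```bash
python3 - <<'E'
import cv2
a=cv2.imread("pics/scene0.png")
cv2.imwrite("pics/s1.png",cv2.resize(a[90:450,130:530],(800,600)[:1]+(720,))[:600] if 0 else cv2.resize(a[150:450,130:530],(800,600),interpolation=cv2.INTER_CUBIC))
a=cv2.imread("pics/top0.png")
cv2.imwrite("pics/t1.png",cv2.resize(a[70:370,130:530],(800,600),interpolation=cv2.INTER_CUBIC))
E
```

```text
(no output)
```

View pics/s1.png

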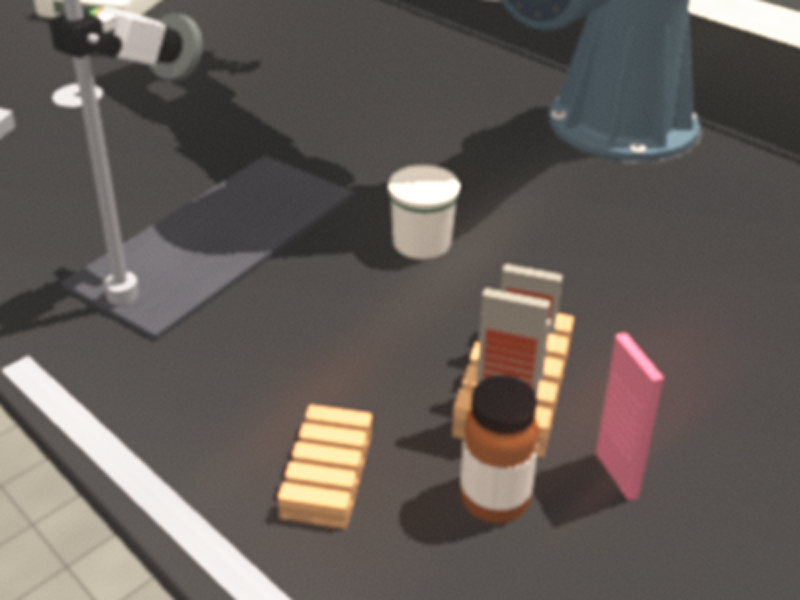

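View pics/t1.png

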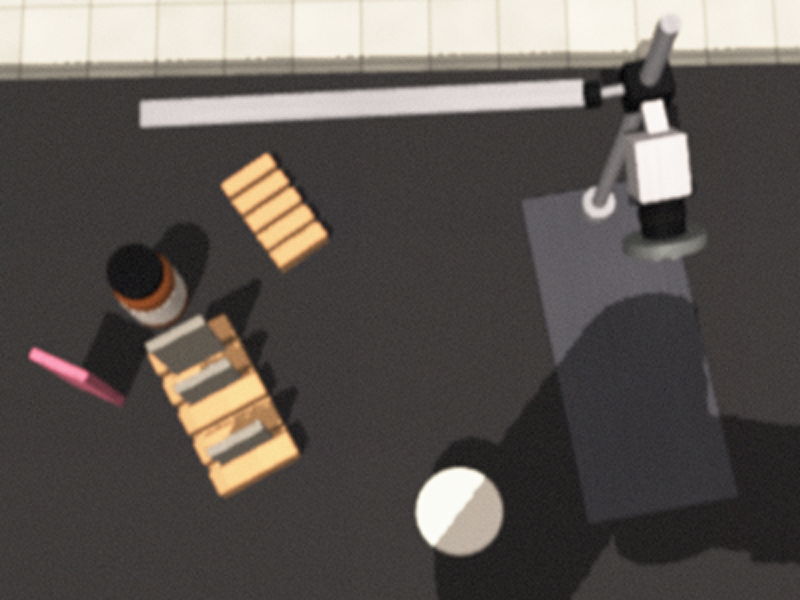

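The scene view shows the tall panel at full-image (386,320), in the rack's end slot next to the jar. The pink decoy is at (445,358) and the small rack decoy at (294,380). In the top view the tall panel is at crop (180,340), the stand plate at (630,350) and the ring at (665,240). The stripes face the jar.

```bash
cat > h.py <<'E'
from bench import *
import cv2,numpy as np,pickle
def cloud(c):
    v,u=np.mgrid[:480,:640];K=c["intrinsics"];z=c["range_z"]
    p=np.stack([(u-K[0,2])/K[0,0]*z,(v-K[1,2])/K[1,1]*z,z],-1)
    R=cv2.Rodrigues(np.array(c["rvec"]))[0]
    P=(p-np.array(c["tvec"]))@R; P[z==0]=np.nan
    return P
def rect(P,m):
    q=P[m][:,:2].astype(np.float32)*1000
    (c,s,a)=cv2.minAreaRect(q); return np.round(c,1),np.round(s,1),round(a,1),m.sum()
E
python3 - <<'E'
from h import *
c=pickle.load(open("top0.pkl","rb"));P=cloud(c);v,u=np.mgrid[:480,:640];Z=P[...,2]
def reg(u0,u1,v0,v1,z0,z1): return (u>=u0)&(u<=u1)&(v>=v0)&(v<=v1)&(Z>z0)&(Z<z1)
I=c["image"].astype(int);wood=(I[...,0]-I[...,2]>60)
def comps(m):
    n,l,s,ce=cv2.connectedComponentsWithStats(m.astype(np.uint8))
    for i in range(1,n):
        if s[i,4]>15: print("   px",ce[i].round(),rect(P,l==i), "z",np.nanmedian(Z[l==i]).round(4))
print("rack tops");comps(reg(190,285,215,330,.03,.05)&wood)
m=reg(190,285,215,330,.033,.047)&wood;print("rack all",rect(P,m))
print("tops .155-.17");comps(reg(190,250,215,260,.15,.175))
print("short .105-.12");comps(reg(200,285,235,310,.10,.122))
print("jar");comps(reg(170,230,180,235,.115,.135))
print("pot");comps(reg(330,390,295,350,.08,.095))
print("plate");comps(reg(380,510,155,340,.004,.018)&(I.sum(-1)>0))
print("cam");comps(reg(400,500,80,210,.2,.5))
s=pickle.load(open("scene0.pkl","rb"));Q=cloud(s);zq=Q[...,2]
# ring disc front in scene view
m=(zq>.22)&(zq<.34)&(u>180)&(u<240)&(v>150)&(v<195)
print("cam pts scene",m.sum(),np.round(np.nanmin(Q[m],0),3),np.round(np.nanmax(Q[m],0),3))
M=masks_of(camera("scene"),"stand")
for d in M: print(d["rect"],d["conf"])
m=(abs(zq-.01)<.006)&(u>130)&(u<320)&(v>210)&(v<330)
comps_m=m; n,l,st,ce=cv2.connectedComponentsWithStats(m.astype(np.uint8));i=1+st[1:,4].argmax();print("plate scene",rect(Q,l==i))
# film normal
R=s["image"].astype(int);m=(R[...,0]-R[...,1]>60)&(u>370)&(u<402)&(v>310)&(v<340)&(zq>.06)
pts=Q[m];cc=pts.mean(0);w=np.linalg.svd(pts-cc)[2];print("film",m.sum(),cc,w[2],np.linalg.svd(pts-cc)[1])
E
```

```text
rack tops
   px [241. 233.] (array([643.5, 245.9]), array([25.3, 17.6]), 28.8, np.int64(93)) z 0.0402
   px [234. 254.] (array([596. , 261.4]), array([26.6, 89.8]), 28.0, np.int64(250)) z 0.0394
   px [209. 252.] (array([606.6, 316. ]), array([24.7,  9.1]), 45.0, np.int64(45)) z 0.0394
   px [241. 271.] (array([564.4, 244.8]), array([27.7, 90.1]), 27.6, np.int64(542)) z 0.0399
   px [249. 284.] (array([532.4, 227.8]), array([25. , 90.3]), 27.6, np.int64(308)) z 0.0403
   px [256. 301.] (array([500.8, 211.2]), array([26.7, 90.2]), 28.3, np.int64(550)) z 0.0399
rack all (array([563.3, 244.3]), array([168.5,  90.3]), 28.0, np.int64(1749))
tops .155-.17
   px [218. 237.] (array([611.2, 269.6]), array([12. , 59.9]), 28.3, np.int64(215)) z 0.1614
short .105-.12
   px [224. 243.] (array([607.6, 267.2]), array([ 5. , 59.2]), 30.8, np.int64(91)) z 0.1104
   px [231. 257.] (array([579.6, 252.7]), array([11.4, 59.7]), 29.0, np.int64(188)) z 0.111
   px [247. 289.] (array([515.9, 218.9]), array([11. , 59.6]), 27.5, np.int64(187)) z 0.1112
jar
   px [197. 205.] (array([685.6, 321. ]), array([57.9, 53.5]), 44.6, np.int64(630)) z 0.1249
pot
   px [359. 325.] (array([4.443e+02, 3.000e-01]), array([82.8, 82.7]), 88.7, np.int64(1455)) z 0.0882
plate
   px [443. 251.] (array([ 627.6, -186.3]), array([370. , 170.8]), 9.9, np.int64(11216)) z 0.0102
cam
   px [456. 145.] (array([ 714.8, -160. ]), array([161.3,  73.2]), 17.4, np.int64(3264)) z 0.3303
cam pts scene 1195 [ 0.638 -0.204  0.244] [ 0.782 -0.104  0.34 ]
[230.1, 214.8, 151.9, 211.6] 0.75
plate scene (array([ 627.4, -183. ]), array([363.4, 166.1]), 9.7, np.int64(5256))
film 357 [0.61749294 0.27177098 0.09930231] [-0.88594982 -0.46377708  0.00193537] [0.24966053 0.23481383 0.02461675]
```

```bash
cat >> h.py <<'E'
def go(x,y,z,yaw=None):
    """normalised move from the present pose to TCP x,y,z (mm) with tool x at yaw (deg)"""
    o=get_obs();w,a,b,c=o["eef_rot"];from scipy.spatial.transform import Rotation as R
    r=R.from_quat([a,b,c,w]);M=r.as_matrix();cur=np.degrees(np.arctan2(M[1,0],M[0,0]))
    d=M.T@(np.array([x,y,z])/1000-o["eef_pos"])/.4
    t=0 if yaw is None else -((yaw-cur+180)%360-180)/180
    print("t",round(o["time_s"],2),"pos",(np.array(o["eef_pos"])*1000).round(1),"yaw",cur.round(2),"tilt z",M[:,2].round(4),"F",np.round(o["wrist_force"],1),"open",round(o["opening"],3),"gf",round(o["grasp_force"],1),"q",np.round(o["q"],2)," move:",d.round(4),round(t,4))
E
python3 -c "
from h import *
go(387,-141,300,28);go(611,269.7,240,28)"
```

```text
t 1.0 pos [ 162.7 -551.5  231.3] yaw 16.43 tilt z [-0. -0. -1.] F [-0.9  0.4  0.6] open 0.998 gf 0.0 q [-1.49  0.18  1.61 -0.    1.35 -0.21]  move: [ 0.8283 -0.8258 -0.1718] -0.0643
t 1.0 pos [ 162.7 -551.5  231.3] yaw 16.43 tilt z [-0. -0. -1.] F [-0.9  0.4  0.6] open 0.998 gf 0.0 q [-1.49  0.18  1.61 -0.    1.35 -0.21]  move: [ 1.6558 -1.6522 -0.0218] -0.0643
```

play_rows:
  plan:
    - [85,[0,0,-0.17],0]
    - [85,[0.83,-0.83,-0.17],-0.064]
    - [85,[0.83,-0.83,-0.17],-0.064]
    - [85,[0.83,-0.83,-0.17],-0.064]
    - [85,[0.83,-0.83,-0.17],-0.064]
    - [85,[0.83,-0.83,-0.17],-0.064]
    - [85,[0.83,-0.83,-0.17],-0.064]
    - [85,[0.83,-0.83,-0.17],-0.064]
    - [85,[0.83,-0.83,-0.17],-0.064]
    - [85,[0.83,-0.83,-0.17],-0.064]

```text
time_s: 2.0
eef_pos: [0.3783, -0.1548, 0.299]
eef_rot: [0.001, 0.97, 0.241, 0.0]
wrist_force: [0.8, -1.2, -0.3]
opening: 0.995
grasp_force: 0.0
```

```bash
python3 -c "
from h import *
go(611,269.7,240,28)"
```

```text
t 2.0 pos [ 378.3 -154.8  299. ] yaw 27.92 tilt z [ 1.2e-03 -9.0e-04 -1.0e+00] F [ 0.8 -1.2 -0.3] open 0.995 gf 0.0 q [-0.68 -0.27  1.9   0.    1.51  0.4 ]  move: [ 1.011  -0.6653  0.1473] -0.0004
```

play_rows:
  plan:
    - [85,[1.0,-0.66,0.1],0]
    - [85,[1.0,-0.66,0.1],0]
    - [85,[1.0,-0.66,0.1],0]
    - [85,[1.0,-0.66,0.1],0]
    - [85,[1.0,-0.66,0.1],0]
    - [85,[1.0,-0.66,0.1],0]
    - [85,[1.0,-0.66,0.1],0]
    - [85,[1.0,-0.66,0.1],0]
    - [85,[1.0,-0.66,0.1],0]
    - [85,[1.0,-0.66,0.1],0]

```text
time_s: 3.0
eef_pos: [0.6079, 0.2673, 0.2577]
eef_rot: [-0.0, 0.97, 0.242, -0.0]
wrist_force: [0.0, -0.5, -0.0]
opening: 0.992
grasp_force: 0.0
```

```bash
python3 -c "
from h import *
go(611,269.7,119,28)"
```

```text
t 3.0 pos [607.9 267.3 257.7] yaw 28.06 tilt z [-4.e-04  6.e-04 -1.e+00] F [ 0.  -0.5 -0. ] open 0.992 gf 0.0 q [0.24 0.36 1.34 0.   1.45 1.32]  move: [ 0.0097 -0.0013  0.3466] 0.0004
```

play_rows:
  plan:
    - [85,[0.005,-0.002,0.12],0]
    - [85,[0.005,-0.002,0.12],0]
    - [85,[0.005,-0.002,0.12],0]

```text
time_s: 3.3
eef_pos: [0.6075, 0.2653, 0.2094]
eef_rot: [0.0, 0.97, 0.242, -0.002]
wrist_force: [0.3, 0.7, -0.1]
opening: 0.996
grasp_force: 0.0
```

```bash
python3 -c "
from h import *
go(611,269.7,119,28)
c=camera('scene');cv2.imwrite('pics/s2.png',cv2.resize(c['image'][170:420,250:520,::-1],(648,600),interpolation=cv2.INTER_CUBIC))"
```

```text
t 3.3 pos [607.5 265.3 209.4] yaw 27.95 tilt z [-0.0039 -0.0011 -1.    ] F [ 0.3  0.7 -0.1] open 0.996 gf 0.0 q [ 0.23  0.39  1.39 -0.    1.37  1.32]  move: [ 0.0138 -0.0056  0.226 ] -0.0003
```

View pics/s2.png

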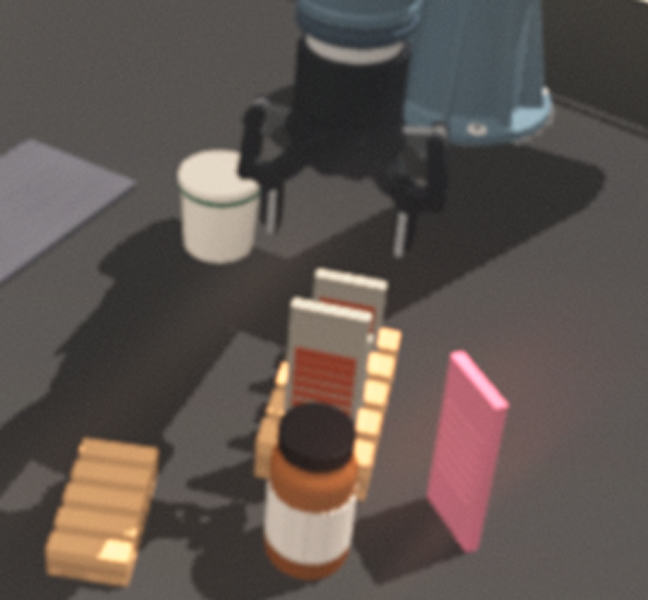

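The gripper straddles the panel: fingertips at about (270,215) and (400,240), panel top at (330,310) in the crop. I'll descend now.

play_rows:
  plan:
    - [85,[0.012,-0.004,0.08],0]
    - [85,[0.012,-0.004,0.15],0]
    - [85,[0.012,-0.004,0.2],0]
    - [85,[0.012,-0.004,0.226],0]
    - [85,[0.012,-0.004,0.226],0]
    - [85,[0.012,-0.004,0.226],0]

```text
time_s: 3.95
eef_pos: [0.6135, 0.2693, 0.1225]
eef_rot: [0.0, 0.97, 0.241, 0.002]
wrist_force: [0.8, -0.4, 0.6]
opening: 0.996
grasp_force: 0.0
```

```bash
python3 -c "
from h import *
go(611,269.7,119,28)
go(611,269.7,119,28)"
```

```text
t 3.95 pos [613.5 269.3 122.5] yaw 27.92 tilt z [ 3.e-03  7.e-04 -1.e+00] F [ 0.8 -0.4  0.6] open 0.996 gf 0.0 q [ 0.24  0.49  1.44 -0.    1.21  1.32]  move: [-0.005  -0.0037  0.0086] -0.0004
t 3.95 pos [613.5 269.3 122.5] yaw 27.92 tilt z [ 3.e-03  7.e-04 -1.e+00] F [ 0.8 -0.4  0.6] open 0.996 gf 0.0 q [ 0.24  0.49  1.44 -0.    1.21  1.32]  move: [-0.005  -0.0037  0.0086] -0.0004
```

play_rows:
  plan:
    - [70,[-0.003,-0.002,0.005],0]
    - [60,[-0.003,-0.002,0.005],0]
    - [40,[-0.003,-0.002,0.005],0]
    - [40,[-0.003,-0.002,0.005],0]
    - [40,[-0.003,-0.002,0.005],0]
    - [40,[-0.003,-0.002,0.005],0]

```text
time_s: 4.55
eef_pos: [0.6116, 0.27, 0.1196]
eef_rot: [-0.0, 0.97, 0.242, 0.001]
wrist_force: [0.3, 0.6, 6.6]
opening: 0.691
grasp_force: 64.9
```

Gripped at 59 mm. Next I lift by 160 mm.

play_rows:
  plan:
    - [40,[0,0,-0.05],0]
    - [40,[0,0,-0.1],0]
    - [40,[0,0,-0.2],0]
    - [40,[0,0,-0.3],0]
    - [40,[0,0,-0.4],0]
    - [40,[0,0,-0.4],0]
    - [40,[0,0,-0.4],0]

```text
time_s: 5.25
eef_pos: [0.6111, 0.2696, 0.2791]
eef_rot: [0.0, 0.97, 0.242, 0.001]
wrist_force: [-0.4, 0.2, -2.4]
opening: 0.694
grasp_force: 65.9
```

```bash
python3 -c "
from h import *
go(400,200,275,9.8)
c=camera('top');P=cloud(c);v,u=np.mgrid[:480,:640]
s=camera('scene');Q=cloud(s);I=s['image'].astype(int)
m=(I[...,0]-I[...,1]>60)&(abs(Q[...,0]-.617)<.04)&(abs(Q[...,1]-.27)<.05)&(Q[...,2]>.17)&(Q[...,2]<.35)
p=Q[m];k=p.mean(0);w=np.linalg.svd(p-k)[2];print(m.sum(),k,w[2],p[:,2].min(),p[:,2].max())
"
```

```text
t 5.25 pos [611.1 269.6 279.1] yaw 27.96 tilt z [ 1.9e-03  4.0e-04 -1.0e+00] F [-0.4  0.2 -2.4] open 0.694 gf 65.9 q [ 0.24  0.35  1.3  -0.    1.49  1.32]  move: [-0.5477 -0.0936  0.0093] 0.1009
431 [0.61549949 0.27277188 0.25022028] [-0.88295763 -0.46942326  0.00525643] 0.2077966669184954 0.2779034415947484
```

play_rows:
  plan:
    - [40,[-0.1,-0.02,0],0.03]
    - [40,[-0.2,-0.04,0],0.06]
    - [40,[-0.3,-0.06,0],0.1]
    - [40,[-0.4,-0.08,0],0.1]
    - [40,[-0.5,-0.09,0],0.1]
    - [40,[-0.548,-0.094,0.1],0.1]
    - [40,[-0.548,-0.094,0.2],0.1]
    - [40,[-0.548,-0.094,0.3],0.1]
    - [40,[-0.548,-0.094,0.35],0.1]
    - [40,[-0.548,-0.094,0.35],0.1]

```text
time_s: 6.35
eef_pos: [0.3953, 0.1991, 0.1335]
eef_rot: [0.001, 0.996, 0.087, -0.005]
wrist_force: [0.1, -0.3, -1.5]
opening: 0.695
grasp_force: 65.8
```

```bash
python3 -c "
from h import *
go(400,200,109,9.8)
"
```

```text
t 6.35 pos [395.3 199.1 133.5] yaw 9.94 tilt z [-0.01   -0.002  -0.9999] F [ 0.1 -0.3 -1.5] open 0.695 gf 65.8 q [ 0.2   0.01  2.01 -0.    1.13  1.59]  move: [ 0.0125 -0.0002  0.0611] 0.0008
```

play_rows:
  plan:
    - [40,[0,0,0.04],0]
    - [40,[0,0,0.065],0]
    - [40,[0,0,0.075],0]
    - [40,[0,0,0.08],0]
    - [40,[0,0,0.08],0]

```text
time_s: 6.85
eef_pos: [0.3997, 0.2001, 0.1076]
eef_rot: [0.0, 0.996, 0.087, -0.0]
wrist_force: [-4.0, -1.0, 8.5]
opening: 0.693
grasp_force: 66.9
```

play_rows:
  plan:
    - [40,[-0.015,0,0],0]
    - [40,[-0.03,0,0.001],0]
    - [40,[-0.045,0,0.003],0]
    - [40,[-0.057,0,0.005],0]
    - [40,[-0.057,0,0.005],0]

```text
time_s: 7.35
eef_pos: [0.3808, 0.1968, 0.1074]
eef_rot: [-0.0, 0.996, 0.087, 0.005]
wrist_force: [4.1, 0.7, 12.7]
opening: 0.693
grasp_force: 67.1
```

```bash
cat >> h.py <<'E'
def face():
    o=get_obs();e=np.array(o["eef_pos"]);s=camera("scene");Q=cloud(s);I=s["image"].astype(int)
    m=(I[...,0]-I[...,1]>50)&(np.abs(Q[...,:2]-e[:2]).max(-1)<.12)&(Q[...,2]>.02)&(Q[...,2]<e[2]+.02)
    n,l,st,_=cv2.connectedComponentsWithStats(cv2.morphologyEx(m.astype(np.uint8),cv2.MORPH_CLOSE,np.ones((5,5))))
    m&=l==1+st[1:,4].argmax();p=Q[m];k=np.median(p,0)
    for _ in range(3):
        w=np.linalg.svd(p-p.mean(0),full_matrices=False)[2][2];r=(p-p.mean(0))@w;p=p[abs(r)<.004]
    w=w*np.sign(w[0]);mm=cv2.minAreaRect(np.argwhere(m)[:,::-1].astype(np.float32))
    print("film n",m.sum(),"cen",(p.mean(0)*1000).round(1),"normal",w.round(3),"elev",np.degrees(np.arcsin(w[2])).round(1),"az",np.degrees(np.arctan2(w[1],w[0])).round(1),"px",mm)
    return s,Q,m,p
E
python3 -c "
from h import *
go(334,189,92,9.8);face()"
```

```text
t 7.35 pos [380.8 196.8 107.4] yaw 9.96 tilt z [ 0.0099  0.0018 -0.9999] F [ 4.1  0.7 12.7] open 0.693 gf 67.1 q [ 0.2   0.    2.08 -0.    1.05  1.6 ]  move: [-0.1191 -0.001   0.0372] 0.0009
film n 407 cen [390.2 196.7  78.9] normal [0.983 0.178 0.041] elev 2.4 az 10.3 px ((421.6207275390625, 270.02264404296875), (19.411725997924805, 27.82756996154785), 10.619654655456543)
```

play_rows:
  plan:
    - [40,[-0.01,0,0.004],0]
    - [40,[-0.025,0,0.008],0]
    - [40,[-0.04,0,0.01],0]
    - [40,[-0.055,0,0.012],0]
    - [40,[-0.07,0,0.014],0]
    - [40,[-0.07,0,0.014],0]

```text
time_s: 8.0
eef_pos: [0.3527, 0.1921, 0.1019]
eef_rot: [-0.001, 0.996, 0.087, 0.004]
wrist_force: [-1.1, 0.2, 20.1]
opening: 0.694
grasp_force: 68.9
```

```bash
python3 -c "
from h import *
go(334,189,92,9.8);face()"
```

```text
t 8.0 pos [352.7 192.1 101.9] yaw 9.96 tilt z [ 0.0085  0.002  -1.    ] F [-1.1  0.2 20.1] open 0.694 gf 68.9 q [ 0.2  -0.05  2.14  0.    1.04  1.6 ]  move: [-0.0475 -0.0005  0.0243] 0.0009
film n 444 cen [373.6 193.6  78.2] normal [0.953 0.16  0.256] elev 14.8 az 9.5 px ((425.0000305175781, 267.0000305175781), (19.402849197387695, 29.589345932006836), 14.03624439239502)
```

play_rows:
  plan:
    - [40,[-0.015,0,0.005],0]
    - [40,[-0.03,0,0.011],0]
    - [40,[-0.045,0,0.017],0]
    - [40,[-0.06,0,0.022],0]
    - [40,[-0.065,0,0.024],0]
    - [40,[-0.065,0,0.024],0]

```text
time_s: 8.65
eef_pos: [0.3261, 0.1873, 0.0909]
eef_rot: [-0.0, 0.996, 0.087, 0.003]
wrist_force: [0.7, 0.0, 9.9]
opening: 0.693
grasp_force: 69.9
```

```bash
python3 -c "
from h import *
go(334,189,92,9.8);face()"
```

```text
t 8.65 pos [326.1 187.3  90.9] yaw 9.96 tilt z [ 0.0063  0.0014 -1.    ] F [0.7 0.  9.9] open 0.693 gf 69.9 q [ 0.2  -0.09  2.21  0.    1.02  1.6 ]  move: [ 0.0201 -0.0008 -0.0026] 0.0009
film n 438 cen [356.6 190.8  74.5] normal [0.877 0.146 0.458] elev 27.3 az 9.5 px ((427.60003662109375, 265.20001220703125), (19.60611915588379, 29.725406646728516), 18.43494987487793)
```

play_rows:
  plan:
    - [40,[-0.008,0,0.004],0]
    - [40,[-0.015,0,0.007],0]
    - [40,[-0.015,0,0.007],0]
    - [40,[-0.015,0,0.007],0]

```text
time_s: 9.1
eef_pos: [0.3204, 0.1863, 0.0879]
eef_rot: [-0.0, 0.996, 0.087, 0.003]
wrist_force: [2.1, 1.0, 5.3]
opening: 0.696
grasp_force: 69.8
```

```bash
python3 -c "
from h import *
go(334,189,92,9.8);face();face()"
```

```text
t 9.1 pos [320.4 186.3  87.9] yaw 9.95 tilt z [ 0.0064  0.0015 -1.    ] F [2.1 1.  5.3] open 0.696 gf 69.8 q [ 0.2  -0.1   2.22  0.    1.01  1.6 ]  move: [ 0.0347 -0.0007 -0.01  ] 0.0008
film n 440 cen [353.3 190.3  72.6] normal [0.856 0.143 0.497] elev 29.8 az 9.5 px ((428.300048828125, 265.1000061035156), (19.60611915588379, 29.725406646728516), 18.43494987487793)
film n 440 cen [353.2 190.4  72.8] normal [0.852 0.141 0.504] elev 30.3 az 9.4 px ((428.35003662109375, 264.9500427246094), (19.60611915588379, 30.041635513305664), 18.43494987487793)
```

play_rows:
  plan:
    - [40,[0,0,-0.1],0]
    - [40,[0,0,-0.2],0]
    - [40,[0,0,-0.3],0]
    - [40,[0,0,-0.4],0]
    - [40,[0,0,-0.42],0]
    - [40,[0,0,-0.42],0]

```text
time_s: 9.8
eef_pos: [0.3184, 0.1858, 0.2553]
eef_rot: [-0.0, 0.996, 0.087, 0.002]
wrist_force: [-0.0, -0.3, -1.8]
opening: 0.693
grasp_force: 69.0
```

```bash
python3 -c "
from h import *
go(496,-206,225,9.8);face()
a=np.radians(9.8);sx=np.array([np.cos(a),np.sin(a),0]);O=np.array([.529,-.202,0])
L=O+.13*sx+[0,0,.275];cx=-np.cos(np.pi/6)*sx-[0,0,.5];cz=-.5*sx+[0,0,np.cos(np.pi/6)];cy=np.cross(cz,cx)
for f in('scene0','top0'):
    Q=cloud(pickle.load(open(f+'.pkl','rb')));q=np.stack([(Q-L)@k for k in(cx,cy,cz)],-1)*1000
    m=(abs(q)<[40,70,70]).all(-1);p=q[m]
    print(f,m.sum(),'pct x',np.percentile(p[:,0],[1,10,50,90,99]).round(1),'ycent',np.percentile(p[:,1],[.5,3,97,99.5]).round(1),'z',np.percentile(p[:,2],[.5,3,97,99.5]).round(1))
    r=p[(abs(p[:,0])<14)];print('  ring',len(r),cv2.minEnclosingCircle(r[:,1:].astype(np.float32)),np.percentile(r[:,0],[2,50,98]).round(1))
    if f=='scene0':
        m=(q[...,0]>-200)&(q[...,0]<20)&(abs(q[...,1:])<60).all(-1)
    I=Q[...,2]
    m=(np.abs(q[...,0]+0)<400)&(Q[...,2]>.03)&(Q[...,2]<.2)&(np.linalg.norm((Q-(O+.255*sx))[...,:2],axis=-1)<.03);print('  post',m.sum(),np.median(Q[m],0).round(4),(O+.255*sx).round(4))
"
```

```text
t 9.8 pos [318.4 185.8 255.3] yaw 9.96 tilt z [ 3.1e-03  6.0e-04 -1.0e+00] F [-0.  -0.3 -1.8] open 0.693 gf 69.0 q [ 0.2  -0.35  2.05  0.    1.44  1.6 ]  move: [0.2678 1.0417 0.0765] 0.0009
film n 473 cen [350.2 189.6 240.3] normal [0.86  0.134 0.493] elev 29.5 az 8.9 px ((438.2500305175781, 200.25), (20.871028900146484, 32.57145690917969), 18.434947967529297)
scene0 599 pct x [-39.  -31.1 -10.4  -4.9   0.5] ycent [-37.2 -35.7  13.5  22.4] z [-34.6 -31.6  31.5  34.3]
  ring 453 ((-2.713764190673828, -0.029928402975201607), 36.46403503417969) [-13.3  -9.6   0.1]
  post 544 [ 0.7826 -0.1524  0.111 ] [ 0.7803 -0.1586  0.    ]
top0 855 pct x [-39.4 -34.2 -10.9  -3.    0.6] ycent [-36.8 -34.5  27.3  31.4] z [-24.2  -9.8  37.4  39.8]
  ring 503 ((-2.1507515907287598, 4.267381191253662), 38.26632308959961) [-12.7  -9.3   0.6]
  post 331 [ 0.772  -0.1549  0.0859] [ 0.7803 -0.1586  0.    ]
```

play_rows:
  plan:
    - [40,[0.02,0.1,0],0]
    - [40,[0.06,0.2,0],0]
    - [40,[0.1,0.32,0],0]
    - [40,[0.13,0.44,0],0]
    - [40,[0.16,0.56,0],0]
    - [40,[0.19,0.68,0],0]
    - [40,[0.22,0.8,0.02],0]
    - [40,[0.24,0.9,0.05],0]
    - [40,[0.26,0.98,0.08],0]
    - [40,[0.265,1.0,0.09],0]

```text
time_s: 10.85
eef_pos: [0.4901, -0.1919, 0.2136]
eef_rot: [-0.002, 0.996, 0.085, -0.003]
wrist_force: [0.0, 0.9, -1.6]
opening: 0.699
grasp_force: 68.9
```

play_rows:
  plan:
    - [40,[0,0,0],0]
    - [40,[0,0,0],0]
    - [40,[0,0,0],0]

```text
time_s: 11.15
eef_pos: [0.4911, -0.1886, 0.2181]
eef_rot: [-0.0, 0.996, 0.087, -0.0]
wrist_force: [0.4, -0.6, -0.9]
opening: 0.694
grasp_force: 68.9
```

```bash
python3 -c "
from h import *
go(496.5,-203.5,215,9.8)
s,Q,m,p=face();face()
cv2.imwrite('pics/s3.png',cv2.resize(s['image'][120:345,130:430,::-1],(800,600),interpolation=cv2.INTER_CUBIC))"
```

```text
t 11.15 pos [ 491.1 -188.6  218.1] yaw 10.03 tilt z [-3.e-04  5.e-04 -1.e+00] F [ 0.4 -0.6 -0.9] open 0.694 gf 68.9 q [-0.59  0.08  1.74  0.    1.32  0.8 ]  move: [0.0067 0.0391 0.0077] 0.0013
film n 337 cen [ 523.4 -184.3  202.4] normal [0.858 0.142 0.494] elev 29.6 az 9.4 px ((265.6603698730469, 185.68869018554688), (15.109660148620605, 28.708354949951172), 15.945395469665527)
film n 329 cen [ 523.7 -184.3  202.4] normal [0.86  0.133 0.492] elev 29.5 az 8.8 px ((265.37298583984375, 185.537841796875), (15.14542293548584, 28.599853515625), 17.10272979736328)
```

View pics/s3.png

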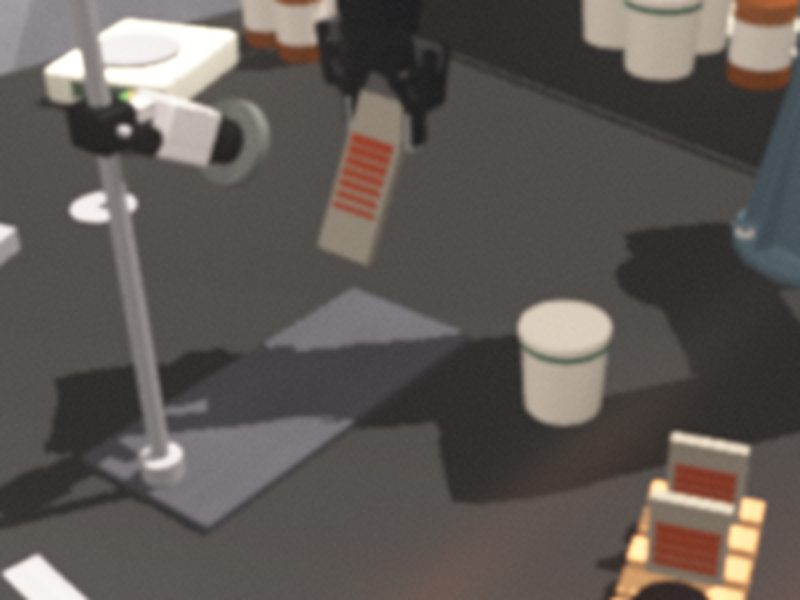

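Panel held at crop (362,180), stripes facing the ring light at (235,140). One last small correction remains.

play_rows:
  plan:
    - [40,[0.003,0.02,0.003],0]
    - [40,[0.007,0.04,0.005],0]
    - [40,[0.007,0.04,0.005],0]
    - [40,[0.007,0.04,0.005],0]
    - [40,[0.007,0.04,0.005],0]
    - [40,[0.007,0.04,0.005],0]

```text
time_s: 11.85
eef_pos: [0.4969, -0.2051, 0.2161]
eef_rot: [-0.0, 0.996, 0.087, -0.0]
wrist_force: [0.7, 0.0, -1.8]
opening: 0.692
grasp_force: 68.9
```

```bash
python3 -c "
from h import *
go(496.5,-203.5,215,9.8)
a=np.radians(9.8);sx=np.array([np.cos(a),np.sin(a),0]);O=np.array([.529,-.202,0])
L=O+.13*sx+[0,0,.275];cx=-np.cos(np.pi/6)*sx-[0,0,.5];cz=-.5*sx+[0,0,np.cos(np.pi/6)];cy=np.cross(cz,cx)
for i in range(2):
    s,Q,m,p=face();q=np.stack([(Q-L)@k for k in(cx,cy,cz)],-1)*1000
    f=q[m];print('film in cam: mean',f.mean(0).round(1),'mid',((np.percentile(f,2,0)+np.percentile(f,98,0))/2).round(1),'ext',np.ptp(f,0).round(1))
    k=(abs(q)<[14,70,70]).all(-1);print('ring',cv2.minEnclosingCircle(q[k][:,1:].astype(np.float32)))
c=camera('top');q=np.stack([(cloud(c)-L)@k for k in(cx,cy,cz)],-1)*1000
k=(abs(q)<[14,70,70]).all(-1);print('ring top',cv2.minEnclosingCircle(q[k][:,1:].astype(np.float32)))
I=c['image'].astype(int);m=(I[...,0]-I[...,1]>40)&(abs(q-[150,0,0])<[25,60,60]).all(-1);print('film top',m.sum(),q[m].mean(0).round(1) if m.any() else 0,np.ptp(q[m],0) if m.any() else 0)
"
```

```text
t 11.85 pos [ 496.9 -205.1  216.1] yaw 9.95 tilt z [-2.e-04  2.e-04 -1.e+00] F [ 0.7  0.  -1.8] open 0.692 gf 68.9 q [-0.61  0.11  1.72  0.    1.31  0.78]  move: [-0.0003 -0.0042  0.0027] 0.0008
film n 329 cen [ 529.2 -201.2  200.5] normal [0.866 0.131 0.483] elev 28.9 az 8.6 px ((259.4082946777344, 184.9724884033203), (15.13365650177002, 28.44744110107422), 16.699241638183594)
film in cam: mean [149.6  -0.8   0.3] mid [149.6  -0.8  -4.9] ext [10.6 47.3 69.1]
ring ((-2.3721137046813965, -0.06894304603338242), 36.711090087890625)
film n 326 cen [ 529.1 -201.3  200.4] normal [0.861 0.152 0.485] elev 29.0 az 10.0 px ((259.2722473144531, 184.92881774902344), (15.152369499206543, 28.33612632751465), 17.354022979736328)
film in cam: mean [149.7  -0.7   0.6] mid [149.6  -0.5  -4.8] ext [12.1 50.6 68.9]
ring ((-2.121250629425049, -1.253735065460205), 36.96482467651367)
ring top ((-3.2362794876098633, 4.3103203773498535), 37.175537109375)
film top 23 [149.2 -21.2 -22.3] [ 3.990056   12.74612626 21.61640411]
```

play_rows:
  plan:
    - [40,[0,-0.004,0],0]
    - [40,[0,-0.004,0],0]
    - [40,[0,-0.004,0],0]

```text
time_s: 12.3
eef_pos: [0.4967, -0.2036, 0.2161]
eef_rot: [-0.0, 0.996, 0.087, 0.0]
wrist_force: [0.2, 0.1, -1.2]
opening: 0.689
grasp_force: 68.9
```

```bash
python3 -c "
from h import *
a=np.radians(9.8);sx=np.array([np.cos(a),np.sin(a),0]);O=np.array([.529,-.202,0])
L=O+.13*sx+[0,0,.275];cx=-np.cos(np.pi/6)*sx-[0,0,.5];cz=-.5*sx+[0,0,np.cos(np.pi/6)];cy=np.cross(cz,cx)
for n in('scene','top','scene'):
    s=camera(n);q=np.stack([(cloud(s)-L)@k for k in(cx,cy,cz)],-1)*1000;I=s['image'].astype(int)
    k=(abs(q-[153,0,0])<[8,34,90]).all(-1)&(I.sum(-1)>150);f=q[k];print(n,k.sum(),'pct z',np.percentile(f[:,2],[0,1,99,100]).round(1),'y',np.percentile(f[:,1],[0,2,98,100]).round(1),'x',np.median(f[:,0]))
    if n=='scene':
        A=np.c_[f[:,1:],np.ones(len(f))];co=np.linalg.lstsq(A,f[:,0],rcond=None)[0];print(' slope deg y,z',np.degrees(co[:2]).round(2),'x0',co[2].round(1))
        w=k&(I[...,0]-I[...,1]>35);g=q[w];print(' film',w.sum(),np.percentile(g,[0,2,98,100],axis=0).round(1).tolist())
go(496.5,-203.5,215,9.8)
"
```

```text
scene 1254 pct z [-79.3 -77.7  69.3  82.8] y [-34.  -33.2  27.9  34. ] x 150.55478230045142
 slope deg y,z [-1.31 -0.78] x0 150.6
 film 446 [[145.1, -27.6, -40.8], [145.9, -25.4, -39.5], [153.5, 21.9, 29.4], [156.8, 25.5, 30.8]]
top 213 pct z [-80.5 -78.7  -2.9  -0.9] y [-33.9 -33.9   3.6   8.2] x 151.07949364606418
scene 1265 pct z [-79.3 -77.7  69.3  82.7] y [-34.  -33.1  27.8  33.4] x 150.50578003630923
 slope deg y,z [-1.41 -0.78] x0 150.6
 film 439 [[145.4, -26.2, -41.0], [146.2, -25.1, -39.4], [153.9, 22.6, 29.5], [155.6, 26.0, 30.8]]
t 12.45 pos [ 496.7 -203.7  216.2] yaw 9.95 tilt z [ 1.e-04 -1.e-04 -1.e+00] F [-0.5  0.2 -1.5] open 0.697 gf 68.9 q [-0.61  0.11  1.72 -0.    1.31  0.79]  move: [-0.0005 -0.0005  0.0029] 0.0009
```

play_rows:
  plan:
    - [40,[-0.004,0,-0.009],0]
    - [40,[-0.004,0,-0.009],0]
    - [40,[-0.004,0,-0.009],0]
    - [40,[-0.004,0,-0.009],0]
    - [40,[-0.004,0,-0.009],0]
    - [40,[-0.004,0,-0.009],0]
    - [40,[-0.004,0,-0.009],0]
    - [40,[-0.004,0,-0.009],0]

```text
time_s: 13.25
eef_pos: [0.4951, -0.2039, 0.2197]
eef_rot: [-0.0, 0.996, 0.087, -0.0]
wrist_force: [-0.7, -0.2, -1.4]
opening: 0.691
grasp_force: 68.9
```

```bash
python3 -c "
from h import *
go(496.5,-203.5,219,9.8);face()
print(np.abs(get_obs()['dq']).max());print(hand_in())"
```

```text
t 13.25 pos [ 495.1 -203.9  219.7] yaw 9.95 tilt z [-1.e-04  1.e-04 -1.e+00] F [-0.7 -0.2 -1.4] open 0.691 gf 68.9 q [-0.61  0.1   1.72  0.    1.32  0.78]  move: [ 0.0035 -0.0004  0.0017] 0.0008
film n 330 cen [ 526.9 -199.8  204.3] normal [0.862 0.145 0.486] elev 29.1 az 9.6 px ((260.2752380371094, 183.58258056640625), (14.846308708190918, 28.543224334716797), 16.699243545532227)
0.002451208887083281
the job is handed in; nothing more can be done
None
```

I handed the job in at 13.3 s with the arm holding the tall panel to the lens, stripes facing it, right way up, at about 150 mm, within about 1° of square and a few mm of centre by my measurements; to tilt it 30° I pressed its bare bottom edge on the bench, and no verdict came back.

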